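# Raise the router cutter by one turn of the lift wheel and lock it

## Task

Raise the router cutter for the next pass: push the lift wheel round clockwise (seen from above) by its upright handle, through exactly one full turn, so that the handle is back at the zero mark it started from, not past it. Then push the lock lever clockwise to its stop and leave everything clear. Only push, gently, with the fingertips: do not grip the handle or the lever, do not touch the cutter, and leave the things lying on the router top where they are.

Things in the scene. Friction and masses are not known exactly. Their poses are not given: they have to be found in the camera images.
- router_board: Router table top: grey-faced plywood board 420 (its x) x 640 (its y) x 22 mm, clamped flat on the black bench. Origin on the underside, straight below the cutter; z up. Let into it, flush, is the aluminium lift plate, 229 x 306 mm, centred on the origin. A fence 100 mm high stands on the far part of the board, its face 125 mm from the cutter on the +x side. Board, plate and fence do not move.
- lift_wheel (a joint): Turn of the lift wheel about its upright axis, rad. It reads 0 at the start, grows clockwise seen from above, 6.283 is one full turn; it has no stop near there. It stays where it is left (about 0.1 N m of friction, under 3 N at the handle). The cutter rises 3 mm per turn.
- wheel_axis (a point): Top of the lift wheel's hub, on its upright axis, 66 mm above the bench. The wheel is a black three-spoked hand wheel lying level on the near right part of the plate (board frame x -50, y -95 mm), 100 mm over its rim; the rim is round, 12 mm thick, its upper side 64 mm above the bench.
- wheel_handle (a point): Point on the axis of the wheel's upright handle, 97 mm above the bench. The handle is a black round grip, 21 to 25 mm across, that stands on the rim 43 mm from the wheel's axis and reaches from 66 to 122 mm above the bench. It moves with the wheel, and the grip itself revolves freely on its pin.
- zero_ring: Flat graduated aluminium ring, 124 mm across and 4 mm thick, lying on the plate under the wheel; it stays still and carries the wheel. Origin on the wheel's axis, on the ring's underside, 22 mm above the bench. Its x axis runs along the one long dark zero line (40 to 61 mm from the axis); the ring was set so that this line points straight out below the handle at the start, in any direction.
- lock_lever (a joint): Turn of the lock lever about its upright pivot, rad. 0 = fully released (lever points along the board's +y); it grows clockwise seen from above up to the stop at 1.4 = locked (it then points roughly along the board's +x, away from the robot). Starts between 0 and 0.3, stays where it is left (about 0.12 N m of friction).
- lever_pivot (a point): Pivot of the lock lever, on its axis, 56 mm above the bench, on the near left part of the plate (board frame x -60, y +85 mm). The lever is a black clamping lever: a hub 25 mm across and a round arm 15 mm thick that rises slightly outwards.
- lever_tip (a point): Centre of the rounded outer end of the lever's arm, 64 mm from the pivot axis and 59 mm above the bench; the arm's underside there is 51 mm above the bench, 29 mm above the plate, its upper side at 67 mm.
- cutter: Steel router cutter, 16 mm across, upright at the middle of the lift plate; origin on its axis, at the start level with the plate (22 mm above the bench); its top is 12 mm above that. Not to be touched.
- oak_strip: Loose oak strip 240 x 55 x 20 mm lying flat on the left of the board; origin under its centre, length along its x. Leave it.
- push_block: Loose wooden push block 190 x 75 mm (length along its x) with a bent handle, 80 mm high, on the right of the board; origin under its centre. Leave it.
- step_gauge: Loose brass step gauge 22 x 50 x 44 mm, on the plate beyond the cutter; origin under its centre. Leave it.
- spanner: Loose steel spanner, 180 mm long, under 15 mm thick, lying along the near edge of the board; origin near its middle. Leave it.

How it is judged (in metres and radians):
On the way, in this order (a step that is already met when the one before it is completed fails the run):
1. the lift wheel has come to rest one full turn on, with the lock lever still released (value of joint lift_wheel between 6.1232 and 6.4432 rad and velocity of joint lift_wheel between -0.05 and 0.05 rad/s and value of joint lock_lever below 0.6 rad), for 0.2 s.
2. the lock lever has been pushed to its stop (value of joint lock_lever above 1.25 rad), for 0.2 s.
At the end, for the whole second after the job is handed in: The lift wheel stands still, one full turn (6.283 rad, within 0.16 rad = 9 degrees) clockwise of where it started; the lock lever is within 0.15 rad of its stop (above 1.25 rad); the four loose things are within 20 mm of where they were (value of joint lift_wheel between 6.1232 and 6.4432 rad and velocity of joint lift_wheel between -0.05 and 0.05 rad/s and value of joint lock_lever above 1.25 rad and distance of each of oak_strip, push_block, step_gauge, spanner from where it was at the start of the episode below 0.02 m); the robot touches nothing.
It fails at once if the wheel was turned more than 0.35 rad past one turn, or more than 0.3 rad the wrong way (value of joint lift_wheel above 6.6332 rad or value of joint lift_wheel below -0.3 rad).
It fails at once if the wheel or its handle was gripped or forced (more than 25 N) (contact force between zero_ring and the fingers above 25 N or contact force between zero_ring and the arm above 25 N).
It fails at once if the lock lever was gripped or forced, or the board pressed (more than 30 N) (contact force between router_board and the fingers above 30 N or contact force between router_board and the arm above 30 N).
It fails at once if the cutter was touched (contact force between cutter and the fingers above 1 N or contact force between cutter and the arm above 1 N).
It fails at once if a loose thing on the router top was moved more than 20 mm or lifted (distance of any of oak_strip, push_block, step_gauge, spanner from where it was at the start of the episode above 0.02 m).
It also fails if it takes over 58 s, if anything falls off the work surface, if the arm or the gripper's body presses on something with over 40 N, if the wrist force passes 120 N, or if a joint passes its speed limit or range.

## Robot

A 6-joint arm with a two-finger parallel gripper is mounted at the origin on the work surface. World frame = base frame: x ahead of the robot, y to its left, z up, the work surface at z = 0. Lengths are in mm, angles in rad, forces in N, time in s.
With the tool pointing down it reaches from about 275 to 750 mm from the base axis. Payload 10.2 kg.
Tool frame: the origin (TCP) lies midway between the tips of the shut fingers; the grasp point (between the pads) lies 19 mm behind it; z points along the fingers, y is the line along which they close (so a half turn about z gives the same grasp; the last joint's range is limited). The gripper opens to 85 mm and grips with 20 to 120 N. Pads are 22 mm wide; open, the fingers measure 114 mm over their backs; the gripper's body (76 mm by 85 mm) begins 54 mm behind the grasp point. The pads swing forward as they close: fully open they stand 13 mm farther back than shut.
Start: joints at [-1.447, 0.313, 1.498, -0, 1.331, -0.223], TCP at [178.43, -493.755, 231.294] pointing down, gripper open.
Joint ranges: [-2.94, 2.94], [-0.97, 2.17], [0.19, 2.56], [-1.23, 4.37], [0.02, 3.11], [-2.88, 2.88]. Speed limits (rad/s): [2.39, 2.39, 3.01, 3.14, 3.14, 3.14].

## Interface

Orientations are given as a unit quaternion [w, x, y, z].
In Python, from rig import ctrl gives the robot as it stands.
- The arm moves only by the tool send_rows, never from a script. Its argument "targets" is a list of rows, each an object with "offset": the shift along the world's x, y, z in cm, a list of three; "spin": the turn about the world's z in rad. A call has 1 to 8 rows; each row is the pose to reach, as a shift and turn from the pose commanded when the call began; what a row does not reach only later rows make up. A row lasts 1/12 s, in which the tool goes at most 41.7 mm and 7.16 degrees, less where a joint would pass 70% of its speed; a pose out of reach is approached as far as the arm can. A call with a gripper value outside its range is refused whole. "grip" is the opening, from 0 (shut) to 1 (fully open), set as the call begins (left out, the last holds). The fingers move at their own pace and stop on an object; "squeeze" is the grip in N (left out, the last holds). Time passes only in rows, so rows that repeat a pose let the fingers close. It gives the time, the measured TCP pose, the force, the opening and the grip force at its end, in the units of the state.
- ctrl.sense(): the state, without advancing time (a new reading comes with each control period).
- ctrl.capture(name): name is "scene" or "top" or "wrist"; returns (picture, depth): 400x640x3 uint8, red, green, blue; 400x640 float32, mm along the optical axis (not along the pixel's ray), 0 where there is no reading.
- ctrl.calibration(name): a dict with "fx", "fy", "cx", "cy" (pixels), "k1" (the pictures are not rectified: a ray, as slopes to the right and down, at radius r is drawn at 1 + k1 r^2 times it, then the intrinsics apply), "view" (4x4, takes a point from world to camera coordinates); the wrist camera has in their place "mount" (4x4, takes a point from camera to tool coordinates, whose origin is the TCP and whose axes are the flange's). Camera axes: x right, y down, z forward; pixel columns grow to the right and rows downward; lengths in mm; the calibration is good to about 2 mm. A picture is of the moment at which its call begins: read the wrist's pose just before it. calibration takes no time and is no camera call.
- ctrl.finish_job(): hands the job in; it is judged then, once.
Trained networks look in the newest picture that a camera, given by its name, has taken for a name from the list of things; names that differ only in an ending like _2 or _b are one class to them, and where a whole thing is asked for, a point or a joint stands for the part that bears it (a point fixed in the world has none). Each returns a list of dicts, best first, with "conf" (0 to 1); they miss things now and then, are a little off and sometimes report something else, mostly with a low value. They report only what shows in the picture. A call takes as long as a camera call.
- ctrl.search_frame(camera, query): "box" ([left, top, right, bottom] in pixels, round what is visible of it).
- ctrl.place_of(camera, query): "uv" ([column, row] in pixels: a listed point, or the origin of a listed thing).
The state is a dict: "time_s": time; "joints": joint angles; "dq": joint speeds; "tau": joint torques, N m; "eef_pos": TCP position; "ee_rot": TCP orientation; "force": force on the tool from outside, world axes, zero at the start; "wrist_torque": the same for the moment, N m; "grip_width": opening from 0.0 (shut) to 1.0 (fully open); "grip_force": force on a finger pad.
Only numpy, scipy, OpenCV 4.12 (cv2) and the standard library are available. Lean on these libraries where they do the work, as an engineer would, in place of code of your own. Each camera call takes 0.05 s, during which the arm holds its last target. There are 200 camera calls.

## Working session

There is one attempt and no reset: what is moved stays moved. The work goes in short steps, Python scripts to look and compute and a tool call to move; the robot and the scene stay as the last step left them, time stands still between calls to the robot, and variables do not carry over. Pictures are saved under pics/ and viewed, at most 10 in all, crops included, and the job is handed in when it is done.

Besides the shell and the picture viewer there is one more tool, called after "Request:" as name([rows], argument=value, ...), one row to a line, values as JSON. send_rows: Moves the arm, as the interface text tells. Its arguments: {"type":"object","properties":{"targets":{"type":"array"},"grip":{"type":"number"},"squeeze":{"type":"number"}},"required":["targets"]}

```bash
mkdir -p pics; ls
cat > h.py <<'E'
import numpy as np, cv2
from rig import ctrl
def ray(cam,uv):
    c=ctrl.calibration(cam)
    p=np.array([(uv[0]-c['cx'])/c['fx'],(uv[1]-c['cy'])/c['fy']]); q=p.copy()
    for _ in range(20): q=p/(1+c['k1']*(q@q))
    if 'view' in c: T=np.linalg.inv(np.array(c['view']))
    else:
        s=ctrl.sense(); w,x,y,z=s['ee_rot']
        from scipy.spatial.transform import Rotation as R
        E=np.eye(4);E[:3,:3]=R.from_quat([x,y,z,w]).as_matrix();E[:3,3]=s['eef_pos'];T=E@np.array(c['mount'])
    return T[:3,3],T[:3,:3]@np.array([q[0],q[1],1.])
def atz(cam,uv,z):
    o,d=ray(cam,uv); return (o+d*(z-o[2])/d[2]).round(1)
def save(cam,name):
    im,d=ctrl.capture(cam); cv2.imwrite('pics/'+name,im[:,:,::-1]); return im,d
E
python3 - <<'E'
from h import *
print(ctrl.sense())
Z=dict(wheel_axis=66,wheel_handle=97,zero_ring=22,lever_pivot=56,lever_tip=59,cutter=22,router_board=0,oak_strip=22,push_block=22,step_gauge=22,spanner=22)
for c in ['top','scene']:
    save(c,c+'0.png')
    for q,z in Z.items():
        print(c,q,[(np.round(r['uv'],1).tolist(),round(r['conf'],2),atz(c,r['uv'],z).tolist()) for r in ctrl.place_of(c,q)[:2]])
E
```

```text
pics
{'time_s': 0.0, 'joints': array([-1.44740035e+00,  3.13433057e-01,  1.49845177e+00,  2.17359855e-05,
        1.33099407e+00, -2.23386878e-01]), 'dq': array([-1.00759013e-03, -3.70676531e-05, -1.21289996e-03, -2.12411054e-03,
        1.52190586e-03, -6.60877517e-04]), 'tau': array([ 6.43055341e-05, -4.12267256e+01, -2.59741348e+01, -1.96564483e-04,
        4.21210541e-03,  1.48708182e-05]), 'eef_pos': array([ 178.401195  , -493.48223581,  230.73821499]), 'ee_rot': array([-6.41791863e-04,  9.85005573e-01,  1.72521326e-01,  4.26819811e-05]), 'force': array([-0.69448556, -0.25714547, -0.10291357]), 'wrist_torque': array([-0.00866378,  0.00212793,  0.02790611]), 'grip_force': 0.0, 'grip_width': 0.9953192437725765}
top wheel_axis [([366.6, 200.0], 0.85, [582.3, -22.8, 66.0])]
top wheel_handle [([365.0, 221.7], 0.96, [535.3, -17.4, 97.0])]
top zero_ring [([363.2, 201.9], 0.56, [585.1, -19.0, 22.0])]
top lever_pivot [([280.1, 221.1], 0.78, [539.1, 150.2, 56.0])]
top lever_tip [([242.7, 223.9], 0.82, [532.4, 224.7, 59.0])]
top cutter [([314.7, 188.1], 0.39, [613.3, 82.8, 22.0])]
top rout
[... 608 characters left out ...]
2, -15.2, 22.0])]
scene lever_pivot [([370.1, 213.6], 0.9, [533.1, 160.1, 56.0])]
scene lever_tip [([395.8, 222.0], 0.71, [526.4, 222.9, 59.0]), ([224.3, 198.0], 0.28, [665.1, -163.5, 59.0])]
scene cutter [([320.7, 234.7], 0.5, [622.6, 77.0, 22.0])]
scene router_board [([320.8, 235.7], 0.88, [614.2, 72.8, 0.0]), ([437.3, 250.2], 0.27, [514.0, 334.4, 0.0])]
scene oak_strip [([436.9, 254.6], 0.73, [537.9, 338.1, 22.0]), ([323.2, 234.5], 0.27, [619.2, 81.9, 22.0])]
scene push_block [([224.1, 198.2], 0.97, [648.8, -182.7, 22.0])]
scene step_gauge [([308.6, 252.4], 0.81, [677.2, 75.1, 22.0]), ([303.4, 175.1], 0.56, [491.9, -45.7, 22.0])]
scene spanner [([361.1, 181.9], 0.66, [439.2, 92.8, 22.0])]
```

View pics/scene0.png

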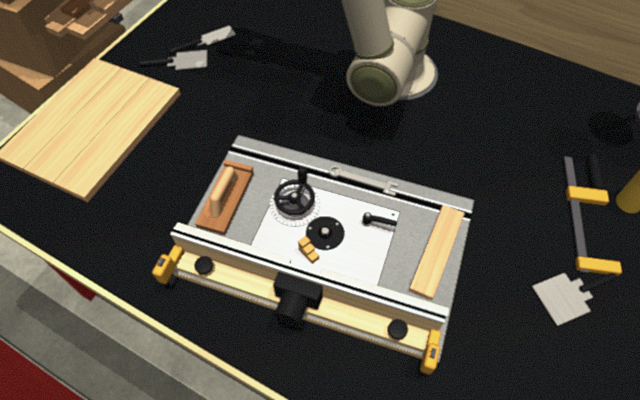

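Request:
send_rows([
  {"offset": [2, 3, 2], "spin": 0.1},
  {"offset": [4, 6, 4], "spin": 0.2},
  {"offset": [6.4, 8.5, 6], "spin": 0.32},
  {"offset": [9, 11.5, 8], "spin": 0.44},
  {"offset": [11.4, 14.5, 9], "spin": 0.56},
  {"offset": [14, 17.5, 9], "spin": 0.68},
  {"offset": [16.5, 20.5, 9], "spin": 0.8},
  {"offset": [19, 23.5, 9], "spin": 0.9},
], grip=0)

```text
time_s: 1.87
eef_pos: [369.3, -257.0, 321.7]
ee_rot: [0.0, 0.81, 0.586, 0.0]
force: [0.5, -0.3, 0.0]
grip_width: -0.0
grip_force: 0.0
```

Request:
send_rows([
  {"offset": [2.5, 3, 0], "spin": 0.12},
  {"offset": [5, 6, 0], "spin": 0.24},
  {"offset": [7.5, 9.5, 0], "spin": 0.36},
  {"offset": [10, 13, 0], "spin": 0.48},
  {"offset": [12.5, 16.5, 0], "spin": 0.6},
  {"offset": [14.5, 20, 0], "spin": 0.72},
  {"offset": [16.5, 22.5, 0], "spin": 0.84},
  {"offset": [17, 24, 0], "spin": 0.96},
])

```text
time_s: 2.53
eef_pos: [540.1, -15.6, 320.8]
ee_rot: [-0.0, 0.447, 0.895, 0.0]
force: [-0.7, -0.2, -0.7]
grip_width: 0.001
grip_force: 0.0
```

Request:
send_rows([
  {"offset": [0, 0, 0], "spin": 0.12},
  {"offset": [0, 0, 0], "spin": 0.24},
  {"offset": [0, 0, 0], "spin": 0.36},
  {"offset": [0, 0, 0], "spin": 0.48},
  {"offset": [0, 0, 0], "spin": 0.6},
  {"offset": [0, 0, 0], "spin": 0.72},
  {"offset": [0, 0, 0], "spin": 0.72},
])

```text
time_s: 3.12
eef_pos: [538.4, -18.7, 321.3]
ee_rot: [-0.0, 0.105, 0.994, 0.0]
force: [0.1, 0.8, -0.6]
grip_width: 0.0
grip_force: 0.0
```

Run:
```python
from h import *
s=ctrl.sense();print(s['time_s'],s['joints'].round(3),s['eef_pos'],s['ee_rot'],s['grip_width'])
Z=dict(wheel_axis=66,wheel_handle=97,zero_ring=22,lever_pivot=56,lever_tip=59,cutter=22,router_board=0)
save('wrist','w1.png')
for q,z in Z.items():
    print(q,[(np.round(r['uv'],1).tolist(),round(r['conf'],2),atz('wrist',r['uv'],z).tolist()) for r in ctrl.place_of('wrist',q)[:2]])
```

```text
3.1167 [-0.252  0.299  1.285 -0.     1.558 -1.613] [538.41965597 -18.72292572 321.26101265] [-3.98321924e-05  1.05059924e-01  9.94465892e-01  2.27326951e-06] 0.00040316383438568164
wheel_axis [([327.6, 198.4], 0.97, [584.6, -16.0, 66.0])]
wheel_handle [([317.4, 168.1], 0.97, [531.1, -19.3, 97.0])]
zero_ring [([325.6, 191.3], 0.74, [586.0, -18.3, 22.0])]
lever_pivot [([438.8, 145.0], 0.8, [543.2, 157.0, 56.0]), ([388.6, 194.9], 0.27, [602.2, 75.0, 56.0])]
lever_tip [([484.6, 130.2], 0.86, [535.2, 222.8, 59.0])]
cutter [([439.3, 147.2], 0.64, [553.6, 170.7, 22.0]), ([388.7, 197.0], 0.45, [617.6, 81.1, 22.0])]
router_board [([384.9, 193.7], 0.63, [618.2, 79.7, 0.0])]
```

View pics/w1.png

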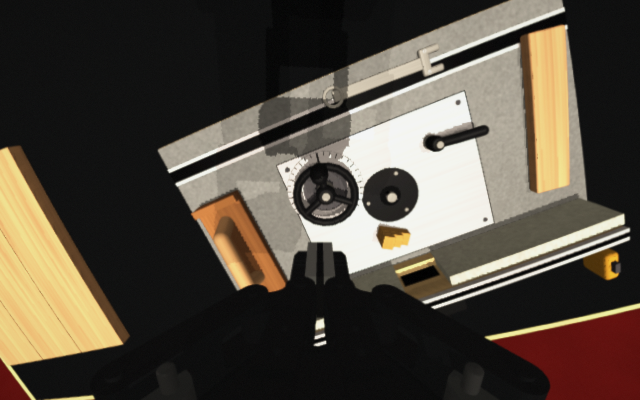

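The scene shows the wheel at (295,196) with its handle towards the robot and the lever at (370,214). The wrist view shows the wheel at (327,198), the handle at (317,170) and the lever running from (439,145) to (485,130). Nothing stands inside the handle's orbit. I will push with the shut fingertips at constant orientation, on a 50 mm circle about (583,-18).

Request:
send_rows([
  {"offset": [1.2, -2.2, -2]},
  {"offset": [2.4, -4.5, -5]},
  {"offset": [2.4, -4.5, -9]},
  {"offset": [2.4, -4.5, -13]},
  {"offset": [2.4, -4.5, -17]},
  {"offset": [2.4, -4.5, -21]},
  {"offset": [2.4, -4.5, -23.6]},
  {"offset": [2.4, -4.5, -23.6]},
])

```text
invalid input
```

Run:
```python
from h import *
s=ctrl.sense();print(s['eef_pos'],s['force'])
save('wrist','w2.png')
for c in ['wrist','top','scene']:
    if c!='wrist': ctrl.capture(c)
    for q,z in dict(wheel_axis=66,wheel_handle=97).items():
        print(c,q,[(np.round(r['uv'],1).tolist(),round(r['conf'],2),atz(c,r['uv'],z).tolist()) for r in ctrl.place_of(c,q)[:1]])
P=lambda a:np.round(np.array([58.3+5*np.cos(np.radians(a)),-1.8+5*np.sin(np.radians(a))]),2)
for a0 in [245]+list(range(211,-150,-40)):
    st=[5*i for i in range(1,9)] if a0!=245 else [5,10,15,18,21,24,26,28]
    print(a0,P(a0),[(P(a0-d)-P(a0)).round(2).tolist() for d in st])
```

```text
[538.43805569 -18.73969962 321.31704036] [-0.10817183  0.40970956 -0.0640169 ]
wrist wheel_axis [([326.5, 196.1], 0.85, [580.8, -16.7, 66.0])]
wrist wheel_handle [([317.4, 170.2], 0.68, [533.9, -19.9, 97.0])]
top wheel_axis [([365.7, 200.0], 0.83, [582.3, -21.0, 66.0])]
top wheel_handle [([367.7, 218.0], 0.6, [542.5, -22.6, 97.0])]
scene wheel_axis [([296.0, 195.0], 0.82, [578.1, -15.0, 66.0])]
scene wheel_handle [([305.0, 174.5], 0.73, [534.6, -14.5, 97.0])]
245 [56.19 -6.33] [[-0.39, 0.2], [-0.76, 0.43], [-1.1, 0.7], [-1.3, 0.87], [-1.49, 1.06], [-1.66, 1.25], [-1.78, 1.38], [-1.88, 1.52]]
211 [54.01 -4.38] [[-0.2, 0.39], [-0.38, 0.79], [-0.52, 1.2], [-0.62, 1.63], [-0.68, 2.06], [-0.71, 2.49], [-0.7, 2.93], [-0.65, 3.36]]
171 [53.36 -1.02] [[0.09, 0.43], [0.21, 0.85], [0.37, 1.25], [0.57, 1.64], [0.79, 2.02], [1.05, 2.37], [1.34, 2.69], [1.66, 2.99]]
131 [55.02  1.97] [[0.34, 0.28], [0.7, 0.52], [1.09, 0.72], [1.49, 0.9], [1.9, 1.04], [2.33, 1.14], [2.76, 1.2], [3.19, 1.23]]
91 [58.21  3.2 ] [[0.44, -0.01], [0.87, -0.06], [1.3, -0.15], [1.72, -0.27], [2.12, -0.43], [2.51, -0.63], 
[... 172 characters left out ...]
21 -0.85] [[0.06, -0.43], [0.09, -0.86], [0.08, -1.3], [0.03, -1.73], [-0.06, -2.16], [-0.18, -2.58], [-0.34, -2.98], [-0.54, -3.37]]
-29 [62.67 -4.22] [[-0.22, -0.38], [-0.48, -0.73], [-0.77, -1.05], [-1.09, -1.35], [-1.43, -1.63], [-1.79, -1.87], [-2.18, -2.07], [-2.58, -2.25]]
-69 [60.09 -6.47] [[-0.41, -0.14], [-0.84, -0.24], [-1.27, -0.3], [-1.7, -0.33], [-2.14, -0.32], [-2.57, -0.27], [-3.0, -0.18], [-3.42, -0.06]]
-109 [56.67 -6.53] [[-0.4, 0.16], [-0.79, 0.36], [-1.17, 0.58], [-1.52, 0.84], [-1.84, 1.13], [-2.14, 1.45], [-2.42, 1.79], [-2.66, 2.15]]
-149 [54.01 -4.38] [[-0.2, 0.39], [-0.38, 0.79], [-0.52, 1.2], [-0.62, 1.63], [-0.68, 2.06], [-0.71, 2.49], [-0.7, 2.93], [-0.65, 3.36]]
```

View pics/w2.png

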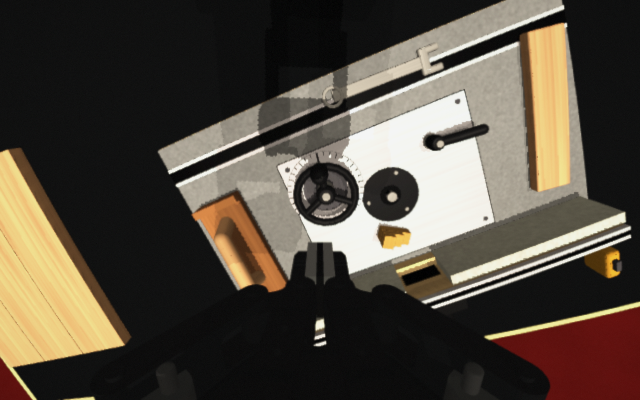

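The move was refused because the rows had no spin, so the picture is unchanged: wheel at (327,197), handle at (317,170). Resending with spin.

Request:
send_rows([
  {"offset": [1.2, -2.2, -2], "spin": 0},
  {"offset": [2.4, -4.5, -5], "spin": 0},
  {"offset": [2.4, -4.5, -9], "spin": 0},
  {"offset": [2.4, -4.5, -13], "spin": 0},
  {"offset": [2.4, -4.5, -17], "spin": 0},
  {"offset": [2.4, -4.5, -21], "spin": 0},
  {"offset": [2.4, -4.5, -23.6], "spin": 0},
  {"offset": [2.4, -4.5, -23.6], "spin": 0},
])

```text
time_s: 4.63
eef_pos: [559.6, -62.9, 80.1]
ee_rot: [-0.005, 0.107, 0.994, 0.001]
force: [-0.1, 0.5, -1.5]
grip_width: -0.002
grip_force: 0.0
```

Run:
```python
from h import *
s=ctrl.sense();print(s['eef_pos'],s['force'])
save('wrist','w3.png')
for q,z in dict(wheel_axis=66,wheel_handle=97).items():
    print(q,[(np.round(r['uv'],1).tolist(),round(r['conf'],2),atz('wrist',r['uv'],z).tolist()) for r in ctrl.place_of('wrist',q)[:1]])
```

```text
[559.58445312 -62.93344965  80.05392453] [-0.09765954  0.53849826 -1.52884734]
wheel_axis [([397.0, 263.0], 0.57, [587.8, -17.1, 66.0])]
wheel_handle [([395.9, 215.5], 0.79, [542.3, -19.9, 97.0])]
```

View pics/w3.png

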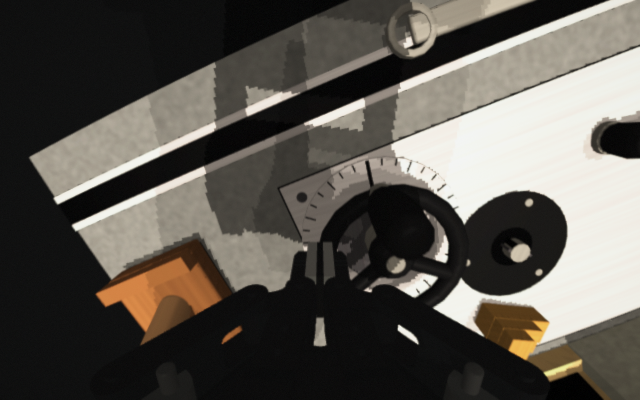

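The zero line is clearly visible at (370,172), with the handle at (396,215) and the fingertip at (320,250), clear of it. Now the slow approach.

Request:
send_rows([
  {"offset": [-0.4, 0.2, 0], "spin": 0},
  {"offset": [-0.76, 0.43, 0], "spin": 0},
  {"offset": [-1.0, 0.6, 0], "spin": 0},
  {"offset": [-1.1, 0.7, 0], "spin": 0},
  {"offset": [-1.2, 0.79, 0], "spin": 0},
  {"offset": [-1.3, 0.87, 0], "spin": 0},
  {"offset": [-1.3, 0.87, 0], "spin": 0},
])

```text
time_s: 5.37
eef_pos: [549.3, -54.9, 85.4]
ee_rot: [0.0, 0.107, 0.994, 0.0]
force: [-0.1, -0.1, -1.1]
grip_width: 0.003
grip_force: 0.0
```

Run:
```python
from h import *
s=ctrl.sense();print(s['eef_pos'],s['force'])
a,b=atz('wrist',(370,163),26),atz('wrist',(371,183),26);print(a,b,np.degrees(np.arctan2(*(a-b)[1::-1])))
save('wrist','w4.png')
for q,z in dict(wheel_axis=66,wheel_handle=97).items():
    print(q,[(np.round(r['uv'],1).tolist(),round(r['conf'],2),atz('wrist',r['uv'],z).tolist()) for r in ctrl.place_of('wrist',q)[:1]])
```

```text
[549.32831621 -54.89394755  85.3890551 ] [-0.10148134 -0.07229535 -1.13172832]
[514.3  -9.6  26. ] [529.1 -11.3  26. ] 173.44744532917076
wheel_axis [([386.6, 275.2], 0.86, [581.7, -16.3, 66.0])]
wheel_handle [([379.3, 232.5], 0.77, [534.9, -20.8, 97.0])]
```

Request:
send_rows([
  {"offset": [-0.1, 0.1, 0], "spin": 0},
  {"offset": [-0.19, 0.19, 0], "spin": 0},
  {"offset": [-0.27, 0.28, 0], "spin": 0},
  {"offset": [-0.27, 0.28, 0], "spin": 0},
])

```text
time_s: 5.85
eef_pos: [546.6, -52.0, 85.3]
ee_rot: [-0.0, 0.107, 0.994, 0.0]
force: [-0.7, -0.9, -0.0]
grip_width: 0.001
grip_force: 0.0
```

Request:
send_rows([
  {"offset": [-0.08, 0.09, 0], "spin": 0},
  {"offset": [-0.16, 0.17, 0], "spin": 0},
  {"offset": [-0.16, 0.17, 0], "spin": 0},
])

```text
time_s: 6.1
eef_pos: [545.0, -50.4, 85.3]
ee_rot: [-0.0, 0.107, 0.994, 0.0]
force: [0.1, 0.0, 0.1]
grip_width: 0.003
grip_force: 0.0
```

Request:
send_rows([
  {"offset": [-0.07, 0.09, 0], "spin": 0},
  {"offset": [-0.15, 0.2, 0], "spin": 0},
  {"offset": [-0.15, 0.2, 0], "spin": 0},
])

```text
time_s: 6.35
eef_pos: [543.5, -48.3, 85.3]
ee_rot: [-0.0, 0.107, 0.994, 0.0]
force: [0.1, -0.2, -0.1]
grip_width: 0.001
grip_force: 0.0
```

Request:
send_rows([
  {"offset": [-0.06, 0.1, 0], "spin": 0},
  {"offset": [-0.12, 0.21, 0], "spin": 0},
  {"offset": [-0.12, 0.21, 0], "spin": 0},
])

```text
time_s: 6.6
eef_pos: [542.4, -46.5, 85.3]
ee_rot: [0.0, 0.107, 0.994, -0.0]
force: [-0.5, -1.5, -1.5]
grip_width: 0.0
grip_force: 0.8
```

Request:
send_rows([
  {"offset": [-0.06, 0.1, 0], "spin": 0},
  {"offset": [-0.12, 0.2, 0], "spin": 0},
  {"offset": [-0.12, 0.2, 0], "spin": 0},
])

```text
time_s: 6.85
eef_pos: [541.1, -44.4, 85.3]
ee_rot: [-0.0, 0.107, 0.994, -0.0]
force: [-0.3, -2.3, 0.7]
grip_width: -0.0
grip_force: 1.0
```

Request:
send_rows([
  {"offset": [-0.06, 0.1, 0], "spin": 0},
  {"offset": [-0.12, 0.2, 0], "spin": 0},
  {"offset": [-0.12, 0.2, 0], "spin": 0},
])

```text
time_s: 7.1
eef_pos: [539.9, -42.3, 85.3]
ee_rot: [-0.0, 0.107, 0.994, 0.0]
force: [0.1, -2.4, 0.3]
grip_width: 0.0
grip_force: 1.0
```

Run:
```python
from h import *
s=ctrl.sense();print(s['eef_pos'],s['force'],s['grip_force'])
save('wrist','w5.png')
for q,z in dict(wheel_axis=66,wheel_handle=97).items():
    print(q,[(np.round(r['uv'],1).tolist(),round(r['conf'],2),atz('wrist',r['uv'],z).tolist()) for r in ctrl.place_of('wrist',q)[:1]])
```

```text
[539.89210481 -42.27974474  85.29041602] [ 0.11885649 -2.44420433  0.34192849] 0.99151935079135
wheel_axis [([369.1, 287.7], 0.61, [579.3, -16.4, 66.0])]
wheel_handle [([369.0, 253.2], 0.64, [535.8, -14.9, 97.0])]
```

View pics/w5.png

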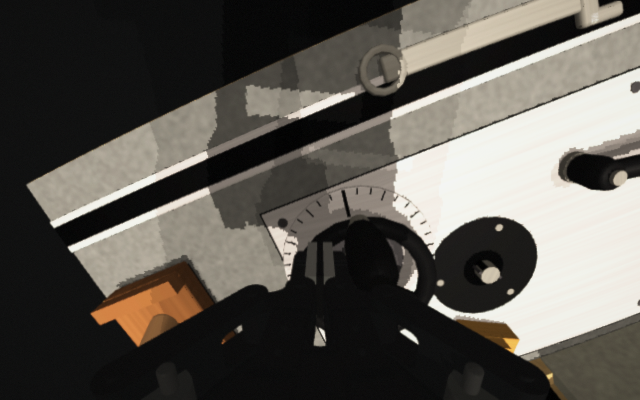

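The fingertip at (325,265) is now pressing the handle at (365,255) with a steady 2.4 N. First contact was at TCP of about (542.6,-47), so one full turn should end there again. Orbiting now.

Request:
send_rows([
  {"offset": [-0.17, 0.26, 0], "spin": 0},
  {"offset": [-0.37, 0.66, 0], "spin": 0},
  {"offset": [-0.51, 1.07, 0], "spin": 0},
  {"offset": [-0.61, 1.5, 0], "spin": 0},
  {"offset": [-0.67, 1.93, 0], "spin": 0},
  {"offset": [-0.7, 2.36, 0], "spin": 0},
  {"offset": [-0.69, 2.8, 0], "spin": 0},
  {"offset": [-0.64, 3.23, 0], "spin": 0},
])

```text
time_s: 7.92
eef_pos: [533.4, -9.5, 85.2]
ee_rot: [-0.0, 0.107, 0.994, 0.0]
force: [-2.1, -2.2, -0.4]
grip_width: -0.001
grip_force: 1.4
```

Request:
send_rows([
  {"offset": [0.09, 0.43, 0], "spin": 0},
  {"offset": [0.21, 0.85, 0], "spin": 0},
  {"offset": [0.37, 1.25, 0], "spin": 0},
  {"offset": [0.57, 1.64, 0], "spin": 0},
  {"offset": [0.79, 2.02, 0], "spin": 0},
  {"offset": [1.05, 2.37, 0], "spin": 0},
  {"offset": [1.34, 2.69, 0], "spin": 0},
  {"offset": [1.66, 2.99, 0], "spin": 0},
])

```text
time_s: 8.58
eef_pos: [550.4, 20.2, 85.2]
ee_rot: [-0.0, 0.107, 0.994, 0.0]
force: [-2.5, -0.1, 0.1]
grip_width: 0.002
grip_force: 1.4
```

Run:
```python
from h import *
s=ctrl.sense();print(s['eef_pos'],s['force'],s['grip_force'])
for c in ['top','scene']:
  ctrl.capture(c)
  for q,z in dict(wheel_axis=66,wheel_handle=97).items():
    print(q,[(np.round(r['uv'],1).tolist(),round(r['conf'],2),atz(c,r['uv'],z).tolist()) for r in ctrl.place_of(c,q)[:1]])
```

```text
[550.44596057  20.20726586  85.21469663] [-2.46296141 -0.08313939  0.0740592 ] 1.3564612716436386
wheel_axis []
wheel_handle []
wheel_axis [([295.5, 192.4], 0.8, [572.2, -19.9, 66.0])]
wheel_handle [([310.0, 190.9], 0.65, [569.6, 19.0, 97.0])]
```

Working well; continuing.

Request:
send_rows([
  {"offset": [0.34, 0.28, 0], "spin": 0},
  {"offset": [0.7, 0.52, 0], "spin": 0},
  {"offset": [1.09, 0.72, 0], "spin": 0},
  {"offset": [1.49, 0.9, 0], "spin": 0},
  {"offset": [1.9, 1.04, 0], "spin": 0},
  {"offset": [2.33, 1.14, 0], "spin": 0},
  {"offset": [2.76, 1.2, 0], "spin": 0},
  {"offset": [3.19, 1.23, 0], "spin": 0},
])

```text
time_s: 9.55
eef_pos: [582.6, 32.2, 85.3]
ee_rot: [-0.0, 0.107, 0.994, 0.0]
force: [-2.6, 1.1, 1.3]
grip_width: -0.003
grip_force: 1.4
```

Request:
send_rows([
  {"offset": [0.44, -0.01, 0], "spin": 0},
  {"offset": [0.87, -0.06, 0], "spin": 0},
  {"offset": [1.3, -0.15, 0], "spin": 0},
  {"offset": [1.72, -0.27, 0], "spin": 0},
  {"offset": [2.12, -0.43, 0], "spin": 0},
  {"offset": [2.51, -0.63, 0], "spin": 0},
  {"offset": [2.89, -0.85, 0], "spin": 0},
  {"offset": [3.24, -1.11, 0], "spin": 0},
])

```text
time_s: 10.22
eef_pos: [615.0, 20.8, 85.2]
ee_rot: [0.0, 0.107, 0.994, 0.0]
force: [-1.0, 2.8, 0.2]
grip_width: 0.002
grip_force: 1.4
```

Request:
send_rows([
  {"offset": [0.32, -0.29, 0], "spin": 0},
  {"offset": [0.62, -0.61, 0], "spin": 0},
  {"offset": [0.9, -0.95, 0], "spin": 0},
  {"offset": [1.14, -1.31, 0], "spin": 0},
  {"offset": [1.34, -1.7, 0], "spin": 0},
  {"offset": [1.52, -2.1, 0], "spin": 0},
  {"offset": [1.66, -2.51, 0], "spin": 0},
  {"offset": [1.76, -2.94, 0], "spin": 0},
])

```text
time_s: 10.88
eef_pos: [632.3, -8.9, 85.3]
ee_rot: [0.0, 0.107, 0.994, 0.0]
force: [0.9, 3.7, -0.7]
grip_width: -0.001
grip_force: 1.4
```

Request:
send_rows([
  {"offset": [0.06, -0.43, 0], "spin": 0},
  {"offset": [0.09, -0.86, 0], "spin": 0},
  {"offset": [0.08, -1.3, 0], "spin": 0},
  {"offset": [0.03, -1.73, 0], "spin": 0},
  {"offset": [-0.06, -2.16, 0], "spin": 0},
  {"offset": [-0.18, -2.58, 0], "spin": 0},
  {"offset": [-0.34, -2.98, 0], "spin": 0},
  {"offset": [-0.54, -3.37, 0], "spin": 0},
])

```text
time_s: 11.55
eef_pos: [626.8, -42.8, 85.4]
ee_rot: [0.0, 0.107, 0.994, -0.0]
force: [2.2, 0.4, -0.4]
grip_width: 0.001
grip_force: 1.4
```

Request:
send_rows([
  {"offset": [-0.22, -0.38, 0], "spin": 0},
  {"offset": [-0.48, -0.73, 0], "spin": 0},
  {"offset": [-0.77, -1.05, 0], "spin": 0},
  {"offset": [-1.09, -1.35, 0], "spin": 0},
  {"offset": [-1.43, -1.63, 0], "spin": 0},
  {"offset": [-1.79, -1.87, 0], "spin": 0},
  {"offset": [-2.18, -2.07, 0], "spin": 0},
  {"offset": [-2.58, -2.25, 0], "spin": 0},
])

```text
time_s: 12.22
eef_pos: [600.6, -65.0, 85.4]
ee_rot: [0.0, 0.107, 0.994, -0.0]
force: [2.7, 0.0, 0.6]
grip_width: 0.0
grip_force: 1.4
```

Request:
send_rows([
  {"offset": [-0.41, -0.14, 0], "spin": 0},
  {"offset": [-0.84, -0.24, 0], "spin": 0},
  {"offset": [-1.27, -0.3, 0], "spin": 0},
  {"offset": [-1.7, -0.33, 0], "spin": 0},
  {"offset": [-2.14, -0.32, 0], "spin": 0},
  {"offset": [-2.57, -0.27, 0], "spin": 0},
  {"offset": [-3.0, -0.18, 0], "spin": 0},
  {"offset": [-3.42, -0.06, 0], "spin": 0},
])

```text
time_s: 12.88
eef_pos: [566.2, -65.3, 85.3]
ee_rot: [-0.0, 0.107, 0.994, -0.0]
force: [1.8, -2.1, 0.9]
grip_width: 0.003
grip_force: 1.4
```

Run:
```python
from h import *
s=ctrl.sense();print(s['eef_pos'],s['force'],s['grip_force'])
for c in ['top','scene','wrist']:
  save(c,c+'6.png')
  for q,z in dict(wheel_axis=66,wheel_handle=97).items():
    print(q,[(np.round(r['uv'],1).tolist(),round(r['conf'],2),atz(c,r['uv'],z).tolist()) for r in ctrl.place_of(c,q)[:1]])
```

```text
[566.19097652 -65.30967308  85.29715913] [ 1.84507775 -2.06696055  0.92627412] 1.3691671332344413
wheel_axis [([365.1, 200.2], 0.67, [581.9, -19.8, 66.0])]
wheel_handle []
wheel_axis [([295.6, 195.6], 0.88, [580.0, -15.0, 66.0])]
wheel_handle [([293.8, 173.7], 0.67, [545.5, -38.9, 97.0])]
wheel_axis [([397.9, 249.7], 0.96, [581.6, -16.7, 66.0])]
wheel_handle [([346.8, 227.1], 0.91, [545.5, -46.2, 97.0])]
```

Request:
send_rows([
  {"offset": [-0.4, 0.16, 0], "spin": 0},
  {"offset": [-0.79, 0.36, 0], "spin": 0},
  {"offset": [-1.17, 0.58, 0], "spin": 0},
  {"offset": [-1.52, 0.84, 0], "spin": 0},
  {"offset": [-1.84, 1.13, 0], "spin": 0},
  {"offset": [-2.1, 1.4, 0], "spin": 0},
  {"offset": [-2.3, 1.64, 0], "spin": 0},
  {"offset": [-2.35, 1.7, 0], "spin": 0},
])

```text
time_s: 14.0
eef_pos: [542.7, -47.8, 85.3]
ee_rot: [-0.0, 0.107, 0.994, 0.0]
force: [-0.0, -3.1, 0.1]
grip_width: -0.0
grip_force: 1.2
```

Run:
```python
from h import *
s=ctrl.sense();print(s['eef_pos'],s['force'],s['grip_force'])
for c in ['scene','wrist']:
  save(c,c+'7.png')
  for q,z in dict(wheel_axis=66,wheel_handle=97).items():
    print(q,[(np.round(r['uv'],1).tolist(),round(r['conf'],2),atz(c,r['uv'],z).tolist()) for r in ctrl.place_of(c,q)[:1]])
```

```text
[542.71136984 -47.77704601  85.27990934] [-8.71899768e-07 -3.07621866e+00  9.21675154e-02] 1.1636458596331067
wheel_axis [([295.5, 195.1], 0.93, [578.9, -15.9, 66.0])]
wheel_handle [([304.2, 175.2], 0.79, [537.3, -15.2, 97.0])]
wheel_axis [([375.6, 284.9], 0.68, [581.3, -17.5, 66.0])]
wheel_handle [([366.9, 246.1], 0.93, [534.7, -21.1, 97.0])]
```

View pics/wrist7.png

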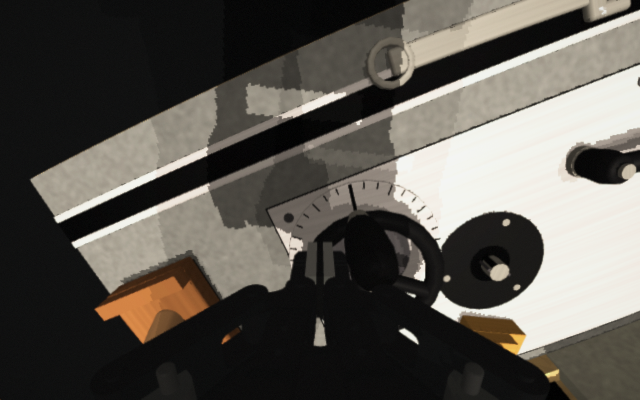

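The handle is back over the zero line at (355,200). The scene-camera handle pixel matches the start to within 1 px, and the TCP is where it first made contact. Backing off and moving to the lever.

Request:
send_rows([
  {"offset": [0.3, -0.5, 0], "spin": 0},
  {"offset": [0.8, -1.2, 0], "spin": 0},
  {"offset": [1.2, -1.8, 0.5], "spin": 0},
  {"offset": [1.2, -1.8, 4], "spin": 0},
  {"offset": [1.2, -1.8, 8], "spin": 0},
  {"offset": [0.8, -0.5, 11], "spin": 0},
  {"offset": [0, 2.5, 11.5], "spin": 0},
  {"offset": [-0.8, 6, 11.5], "spin": 0},
])

```text
time_s: 14.97
eef_pos: [536.5, 10.7, 203.2]
ee_rot: [0.003, 0.109, 0.994, -0.0]
force: [-0.1, 0.2, -0.4]
grip_width: -0.002
grip_force: 0.0
```

Request:
send_rows([
  {"offset": [-0.7, 3.7, 0], "spin": 0},
  {"offset": [-1.4, 7.4, 0], "spin": 0},
  {"offset": [-2.1, 11, 0], "spin": 0},
  {"offset": [-2.8, 14.7, 0], "spin": 0},
  {"offset": [-3.5, 18.3, 0], "spin": 0},
  {"offset": [-3.5, 18.3, 0], "spin": 0},
  {"offset": [-3.5, 18.3, 0], "spin": 0},
])

```text
time_s: 15.55
eef_pos: [500.3, 195.8, 200.7]
ee_rot: [0.0, 0.106, 0.994, 0.0]
force: [0.8, -0.7, -0.5]
grip_width: -0.001
grip_force: 0.0
```

Run:
```python
from h import *
s=ctrl.sense();print(s['eef_pos'],s['joints'].round(2),s['force'],s['grip_force'])
for c in ['top','scene','wrist']:
  save(c,c+'8.png')
  for q,z in dict(wheel_axis=66,wheel_handle=97,lever_pivot=56,lever_tip=59).items():
    print(q,[(np.round(r['uv'],1).tolist(),round(r['conf'],2),atz(c,r['uv'],z).tolist()) for r in ctrl.place_of(c,q)[:1]])
```

```text
[500.333887   195.81272248 200.65230985] [ 0.15  0.36  1.51 -0.    1.27 -1.2 ] [ 0.78675924 -0.67155015 -0.47721966] 0.0
wheel_axis [([367.7, 200.4], 0.84, [581.5, -25.0, 66.0])]
wheel_handle [([275.9, 219.9], 0.68, [536.9, 154.1, 97.0])]
lever_pivot [([274.6, 220.7], 0.85, [539.8, 161.3, 56.0])]
lever_tip []
wheel_axis [([293.8, 193.9], 0.81, [577.9, -21.2, 66.0])]
wheel_handle [([303.5, 175.5], 0.76, [538.8, -16.2, 97.0])]
lever_pivot [([371.0, 214.5], 0.63, [534.3, 163.1, 56.0])]
lever_tip [([396.1, 220.1], 0.69, [521.4, 221.4, 59.0])]
wheel_axis [([160.9, 293.4], 0.9, [581.7, -13.9, 66.0])]
wheel_handle [([125.3, 274.5], 0.73, [534.8, -16.5, 97.0])]
lever_pivot [([295.0, 232.8], 0.61, [543.0, 158.2, 56.0])]
lever_tip [([349.5, 213.2], 0.84, [531.9, 221.3, 59.0])]
```

View pics/wrist8.png

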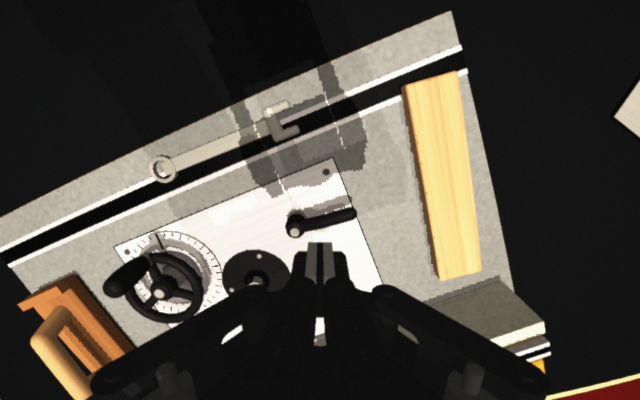

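The lever runs from (295,228) to (350,213) and the spanner's jaw, at (283,120), lies well clear on the near side. Descending at the near side of the lever.

Request:
send_rows([
  {"offset": [-0.3, 0, -4], "spin": 0},
  {"offset": [-0.3, 0, -8], "spin": 0},
  {"offset": [-0.3, 0, -11], "spin": 0},
  {"offset": [-0.3, 0, -13.5], "spin": 0},
  {"offset": [-0.3, 0, -15], "spin": 0},
  {"offset": [-0.3, 0, -15.6], "spin": 0},
  {"offset": [-0.3, 0, -15.6], "spin": 0},
])

```text
time_s: 16.88
eef_pos: [496.7, 194.7, 43.4]
ee_rot: [-0.001, 0.107, 0.994, -0.0]
force: [-0.2, -0.1, 0.9]
grip_width: 0.0
grip_force: 0.0
```

Request:
send_rows([
  {"offset": [0.2, 0, 0], "spin": 0},
  {"offset": [0.4, 0.05, 0], "spin": 0},
  {"offset": [0.6, 0.1, 0], "spin": 0},
  {"offset": [0.8, 0.15, 0], "spin": 0},
  {"offset": [1.0, 0.2, 0], "spin": 0},
  {"offset": [1.2, 0.25, 0], "spin": 0},
  {"offset": [1.4, 0.3, 0], "spin": 0},
  {"offset": [1.4, 0.3, 0], "spin": 0},
])

```text
time_s: 17.55
eef_pos: [511.6, 197.8, 44.4]
ee_rot: [0.0, 0.107, 0.994, 0.0]
force: [-0.3, 0.8, 0.1]
grip_width: 0.001
grip_force: 0.0
```

Run:
```python
import numpy as np
P=lambda a:np.array([54.2+5*np.cos(np.radians(a)),15.8+5*np.sin(np.radians(a))])
for a in range(130,34,-5): print(a,P(a).round(2))
```

```text
130 [50.99 19.63]
125 [51.33 19.9 ]
120 [51.7  20.13]
115 [52.09 20.33]
110 [52.49 20.5 ]
105 [52.91 20.63]
100 [53.33 20.72]
95 [53.76 20.78]
90 [54.2 20.8]
85 [54.64 20.78]
80 [55.07 20.72]
75 [55.49 20.63]
70 [55.91 20.5 ]
65 [56.31 20.33]
60 [56.7  20.13]
55 [57.07 19.9 ]
50 [57.41 19.63]
45 [57.74 19.34]
40 [58.03 19.01]
35 [58.3  18.67]
```

Request:
send_rows([
  {"offset": [0.2, 0.13, 0], "spin": 0},
  {"offset": [0.4, 0.25, 0], "spin": 0},
  {"offset": [0.55, 0.35, 0], "spin": 0},
  {"offset": [0.75, 0.46, 0], "spin": 0},
  {"offset": [0.93, 0.55, 0], "spin": 0},
  {"offset": [1.13, 0.64, 0], "spin": 0},
  {"offset": [1.33, 0.72, 0], "spin": 0},
  {"offset": [1.33, 0.72, 0], "spin": 0},
])

```text
time_s: 18.22
eef_pos: [524.7, 205.0, 44.1]
ee_rot: [-0.0, 0.107, 0.994, 0.0]
force: [-1.3, -1.0, -1.2]
grip_width: 0.002
grip_force: 0.7
```

Request:
send_rows([
  {"offset": [0.2, 0.07, 0], "spin": 0},
  {"offset": [0.42, 0.13, 0], "spin": 0},
  {"offset": [0.84, 0.22, 0], "spin": 0},
  {"offset": [1.27, 0.28, 0], "spin": 0},
  {"offset": [1.71, 0.3, 0], "spin": 0},
  {"offset": [2.15, 0.28, 0], "spin": 0},
  {"offset": [2.58, 0.22, 0], "spin": 0},
  {"offset": [2.58, 0.22, 0], "spin": 0},
])

```text
time_s: 18.88
eef_pos: [551.4, 207.1, 44.4]
ee_rot: [0.001, 0.107, 0.994, 0.0]
force: [-1.1, 0.2, 0.4]
grip_width: 0.005
grip_force: 0.5
```

Request:
send_rows([
  {"offset": [0.42, -0.09, 0], "spin": 0},
  {"offset": [0.84, -0.22, 0], "spin": 0},
  {"offset": [1.24, -0.39, 0], "spin": 0},
  {"offset": [1.63, -0.59, 0], "spin": 0},
  {"offset": [1.82, -0.7, 0], "spin": 0},
  {"offset": [2.0, -0.82, 0], "spin": 0},
  {"offset": [2.0, -0.82, 0], "spin": 0},
])

```text
time_s: 19.47
eef_pos: [570.8, 198.8, 44.3]
ee_rot: [0.0, 0.107, 0.994, 0.0]
force: [-1.3, 0.8, -0.6]
grip_width: 0.001
grip_force: 0.9
```

Request:
send_rows([
  {"offset": [0.09, -0.06, 0], "spin": 0},
  {"offset": [0.17, -0.13, 0], "spin": 0},
  {"offset": [0.26, -0.2, 0], "spin": 0},
  {"offset": [0.34, -0.27, 0], "spin": 0},
  {"offset": [0.34, -0.27, 0], "spin": 0},
])

```text
time_s: 19.88
eef_pos: [573.9, 196.1, 44.3]
ee_rot: [0.0, 0.107, 0.994, 0.0]
force: [-1.9, 2.3, -0.1]
grip_width: 0.002
grip_force: 1.2
```

Run:
```python
from h import *
s=ctrl.sense();print(s['eef_pos'],s['force'],s['grip_force'])
for c in ['scene','wrist']:
  save(c,c+'9.png')
  for q,z in dict(lever_pivot=56,lever_tip=59).items():
    print(q,[(np.round(r['uv'],1).tolist(),round(r['conf'],2),atz(c,r['uv'],z).tolist()) for r in ctrl.place_of(c,q)[:1]])
```

```text
[573.92279999 196.14190479  44.32286278] [-1.88714501  2.29415491 -0.12596276] 1.157095693051815
lever_pivot [([369.6, 214.0], 0.58, [534.7, 159.6, 56.0])]
lever_tip [([365.6, 235.1], 0.66, [591.7, 176.8, 59.0])]
lever_pivot [([230.7, 227.6], 0.73, [540.8, 158.3, 56.0])]
lever_tip [([307.7, 311.6], 0.7, [596.2, 185.2, 59.0])]
```

View pics/wrist9.png

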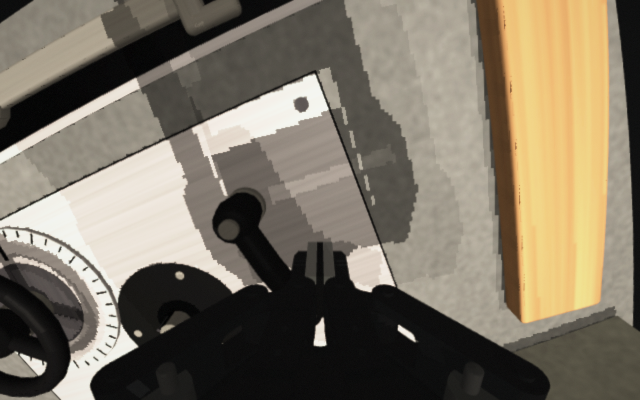

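The lever, running from (230,228) towards (290,285), stands at about 25°, a few degrees short of the stop. Continuing in small steps until the force rises.

Request:
send_rows([
  {"offset": [0.07, -0.08, 0], "spin": 0},
  {"offset": [0.14, -0.16, 0], "spin": 0},
  {"offset": [0.14, -0.16, 0], "spin": 0},
])

```text
time_s: 20.43
eef_pos: [575.2, 194.5, 44.3]
ee_rot: [-0.0, 0.107, 0.994, -0.0]
force: [-2.1, 2.0, 0.3]
grip_width: -0.001
grip_force: 1.2
```

Request:
send_rows([
  {"offset": [0.07, -0.08, 0], "spin": 0},
  {"offset": [0.14, -0.16, 0], "spin": 0},
  {"offset": [0.14, -0.16, 0], "spin": 0},
])

```text
time_s: 20.68
eef_pos: [576.7, 192.9, 44.3]
ee_rot: [0.0, 0.107, 0.994, -0.0]
force: [-2.2, 1.3, 1.3]
grip_width: 0.001
grip_force: 1.1
```

Request:
send_rows([
  {"offset": [0.06, -0.08, 0], "spin": 0},
  {"offset": [0.12, -0.16, 0], "spin": 0},
  {"offset": [0.12, -0.16, 0], "spin": 0},
])

```text
time_s: 20.93
eef_pos: [577.2, 192.0, 44.2]
ee_rot: [-0.001, 0.107, 0.994, 0.0]
force: [-4.8, 5.3, 2.0]
grip_width: -0.002
grip_force: 3.4
```

Request:
send_rows([
  {"offset": [0.03, -0.04, 0], "spin": 0},
  {"offset": [0.05, -0.06, 0], "spin": 0},
  {"offset": [0.05, -0.06, 0], "spin": 0},
])

```text
time_s: 21.18
eef_pos: [577.3, 191.8, 44.2]
ee_rot: [-0.001, 0.107, 0.994, 0.001]
force: [-7.1, 6.5, 3.4]
grip_width: 0.002
grip_force: 4.5
```

Request:
send_rows([
  {"offset": [-0.3, 0.4, 0], "spin": 0},
  {"offset": [-1.0, 1.4, 0], "spin": 0},
  {"offset": [-1.5, 2.0, 0], "spin": 0},
  {"offset": [-1.5, 2.0, 3], "spin": 0},
  {"offset": [-1.5, 2.0, 7], "spin": 0},
  {"offset": [-1.5, 2.0, 11], "spin": 0},
  {"offset": [-3.5, 2.0, 14], "spin": 0},
  {"offset": [-7, 2, 15.5], "spin": 0},
])

```text
time_s: 21.85
eef_pos: [510.2, 211.0, 203.1]
ee_rot: [0.004, 0.108, 0.994, 0.001]
force: [1.0, 0.5, 0.4]
grip_width: -0.004
grip_force: 0.0
```

Request:
send_rows([
  {"offset": [-3, 0, 2], "spin": 0},
  {"offset": [-6, 0, 4], "spin": 0},
  {"offset": [-7, 0, 5], "spin": 0},
  {"offset": [-7, 0, 5], "spin": 0},
  {"offset": [-7, 0, 5], "spin": 0},
])

```text
time_s: 22.27
eef_pos: [438.4, 211.1, 249.6]
ee_rot: [0.001, 0.107, 0.994, 0.0]
force: [-0.2, -0.2, -0.3]
grip_width: -0.0
grip_force: 0.0
```

Run:
```python
from h import *
s=ctrl.sense();print(s['time_s'],s['eef_pos'],s['force'],s['grip_force'])
for c in ['scene','wrist']:
  save(c,c+'10.png')
  for q,z in dict(wheel_axis=66,wheel_handle=97,lever_pivot=56,lever_tip=59,cutter=22,oak_strip=22,push_block=22,step_gauge=22,spanner=22).items():
    print(q,[(np.round(r['uv'],1).tolist(),round(r['conf'],2),atz(c,r['uv'],z).tolist()) for r in ctrl.place_of(c,q)[:1]])
```

```text
22.2667 [438.36468185 211.14654808 249.57353639] [-0.16376441 -0.23238173 -0.26087324] 0.0
wheel_axis []
wheel_handle [([303.2, 173.2], 0.83, [533.4, -20.1, 97.0])]
lever_pivot [([367.3, 215.7], 0.97, [541.5, 156.9, 56.0])]
lever_tip [([304.4, 176.9], 0.69, [518.2, -26.6, 59.0])]
cutter [([321.1, 232.6], 0.54, [617.1, 75.1, 22.0])]
oak_strip [([435.5, 252.6], 0.82, [534.7, 333.3, 22.0])]
push_block [([301.2, 174.3], 0.72, [492.5, -51.8, 22.0])]
step_gauge [([305.3, 254.8], 0.76, [686.3, 71.5, 22.0])]
spanner [([362.8, 182.1], 0.97, [437.7, 96.8, 22.0])]
wheel_axis [([186.3, 309.1], 0.67, [580.1, -12.1, 66.0])]
wheel_handle [([155.1, 295.5], 0.74, [531.6, -21.1, 97.0])]
lever_pivot [([296.8, 261.2], 0.65, [543.1, 157.5, 56.0])]
lever_tip []
cutter []
oak_strip [([417.7, 216.7], 0.81, [529.2, 333.7, 22.0])]
push_block []
step_gauge []
spanner [([232.5, 191.2], 0.92, [438.0, 89.8, 22.0])]
```

View pics/wrist10.png

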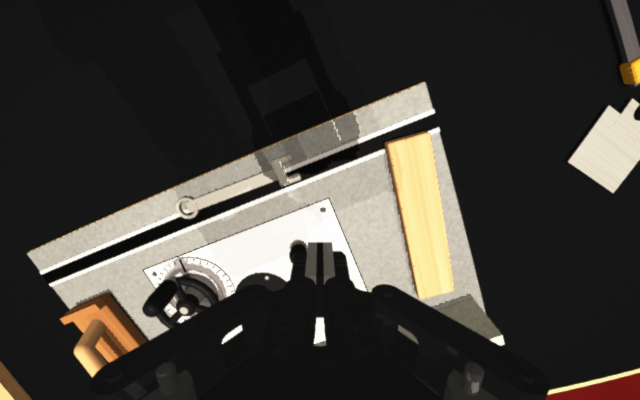

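The arm is clear. The handle at (163,295) stands at the zero line at (181,265), and everything loose is in place.

```bash
python3 -c "
from rig import ctrl
print(ctrl.finish_job())"
```

```text
the job is handed in; nothing more can be done
None
```

I handed the job in at about 22 s; no verdict came back. The wheel went one full turn clockwise, with the handle back at its start to within about 4° in the camera images. The lever was pushed to its stop at about 10 N, the arm is clear, and the loose things looked undisturbed where the last pictures showed them (the push block and step gauge were not clearly located).

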